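# Hang the basket on the twin-pin stand

## Task

Take the white basket by its wooden tab and hang it on the stand: both pins of the bar through the two holes of its lip, then press it down past the spring catch until the lip lies flat on the bar, and let go. The bar is clamped up to 2 cm off the middle of the stand, differently every time, so find the pins first by feel or by eye. Work gently: never push on the stand with more than about 3 kg of force, and leave the jars and the tin where they stand.

Things in the scene. Friction and masses are not known exactly. Their poses are not given: they have to be found in the camera images.
- basket: White hanging basket, 0.25 to 0.36 kg. Origin: centre of the underside of its open tray (60 in x, 140 in y, 60 mm high, wall 3); x points from the tray to the lip behind it, z up. The lip is a level plate, 6 mm thick, at x = 30 to 62, y = -75 to 75, z = 56 to 62 mm, with two round through holes of 10.4 mm diameter at x = 43.5, y = -50 and 50 mm.
- basket_grip (a point): Where to pinch the basket's upright wooden tab, across its thickness: x = 24, y = 0, z = 104 mm in the basket's frame, axes as the basket's. The tab is 10 mm thick (x = 19 to 29), 60 mm wide (y) and ends 14 mm above this point.
- stand: Wooden stand, fixed to the worktop. Origin: centre of its underside; z up, -x is its front (robot's side), y along its bar. Base 100 x 230 x 16 mm; two posts at y = -85 and 85 mm, up to z = 100 mm, carry a steel crossbar along y: 210 long, x = -12 to 12, z = 100 to 140 mm. The bar can be shifted along y, see stand_mid.
- stand_mid (a point): Point of the STAND at x = 0, y = 0, z = 140 mm (height of the bar's top). On the bar's top stand two pins, 8 mm thick, 24 mm high (tip edge tapered 0.7 mm), at x = 0, 50 mm either side of the bar's middle. The bar, with pins and catch, is clamped firmly (over 100 N) anywhere up to 18 mm left or right (y) of this point: not measured, find it by feel or by eye.
- stand_catch (a point): Point of the STAND at x = 22, y = 0, z = 151 mm: axis height of the spring roller behind the bar's middle (radius 6 mm, axis along y, yields to +x; its bracket spans x = 12 to 41, z up to 154 mm). The lip first meets it 16 mm above the bar; the basket's weight does not pass it, a push of 5 to 20 N does; it then springs over the lip.
- stand_home (a point): Point of the STAND at x = -43.5, y = 0, z = 84 mm, axes as the stand's: where the basket's origin comes when hung home (axes alike; in y shifted by the bar's offset). The lip then lies on the bar, the tray hangs on the front side, its back wall 1.5 mm before the bar; let go, it may lean by up to 0.06 rad.
- jar_low: bystander: short glass spice jar with white cap, 39 mm wide, 86 mm tall, in front between basket and stand; origin at the centre of its underside.
- jar_tall: bystander: glass spice jar with blue cap, 60 mm wide, 110 mm tall, behind the basket; origin at the centre of its underside.
- tin: bystander: printed spice tin 34 x 45 x 103 mm, behind; origin at the centre of its underside.
- jar_big: bystander: large jar, 72 mm wide, 142 mm tall, behind the basket; origin at the centre of its underside.
- jar_side: bystander: glass spice jar with pale green cap, 44 mm wide, 106 mm tall, to the right of the stand; origin at the centre of its underside.

How it is judged:
By the outcome, as a careful person would: the job done as asked, in the order asked, and still so for the second after the job is handed in, with the robot touching nothing.
It also fails if it takes over 51 s, if anything falls off the work surface, if the arm or the gripper's body presses on something with over 40 N, if the wrist force passes 120 N, or if a joint passes its speed limit or range.

## Robot

A 7-joint arm with a two-finger parallel gripper is mounted at the origin on a cart in front of the work surface, level with it; the furniture and walls round the work are solid. World frame = base frame: x ahead of the robot, y to its left, z up, the work surface at z = 0. Lengths are in mm, angles in degrees, forces in N, time in s.
With the tool pointing down it reaches from about 375 to 925 mm from the base axis. Payload 3.1 kg.
Tool frame: the origin (TCP) lies midway between the tips of the shut fingers; the grasp point (between the pads) lies 19 mm behind it; z points along the fingers, x is the direction in which the jaws open and shut, and the axes are right-handed (so a half turn about z gives the same grasp; the last joint's range is limited). The gripper opens to 85 mm and grips with 20 to 120 N. Pads are 22 mm wide; open, the fingers measure 114 mm over their backs; the gripper's body (76 mm by 85 mm) begins 54 mm behind the grasp point. The pads swing forward as they close: fully open they stand 13 mm farther back than shut.
Start: joints at [62.98, 21.939, 2.515, 91.553, -1.026, 66.532, -2.859], TCP at [237.37, -605.11, 231.269] pointing down, gripper open.
Joint ranges: [-149.38, 149.38], [-23.57, 123.04], [-84.95, 90], [0, 143.3], [-89.99, 269.99], [3.08, 112.72], [-163.45, 163.45]. Speed limits (degrees/s): [159.86, 159.86, 180, 180, 180, 180, 180].

## Interface

Orientations are given as a 3x3 rotation matrix whose columns are the frame's x, y, z axes.
In Python, from cell import ctrl gives the robot as it stands.
- The arm moves only by the tool jog_arm, never from a script. Its argument "motion" is a list of rows, each a list of 5 numbers: the shift along the tool's x, y, z in cm, then the turn about the tool's z in degrees, then the finger opening in cm, from 0 to 8.54. A call has 1 to 8 rows; each row is the pose to reach, as a shift and turn from the pose measured when the call began, along the tool's axes at that moment; what a row does not reach only later rows make up. A row lasts 1/8 s, in which the tool goes at most 62.5 mm and 10.7 degrees, less where a joint would pass 70% of its speed; a pose out of reach is approached as far as the arm can. A call with a gripper value outside its range is refused whole. The fingers move at their own pace and stop on an object; the grip force is fixed at half the most. Time passes only in rows, so rows that repeat a pose let the fingers close. It gives the time, the measured TCP pose, the force and the opening at its end, in the units of the state.
- ctrl.sense(): the state, without advancing time (a new reading comes with each control period).
- ctrl.capture(name): name is "scene" or "side" or "wrist"; returns the picture (384x512x3 uint8, red, green, blue); there is no depth.
- ctrl.camera_info(name): a dict with "intrinsics" (3x3 intrinsics, pixels), "k1" (the pictures are not rectified: a ray, as slopes to the right and down, at radius r is drawn at 1 + k1 r^2 times it, then the intrinsics apply), "rvec" (rotation vector, rad) and "tvec" (3), from world to camera coordinates, as OpenCV has them. Camera axes: x right, y down, z forward; pixel columns grow to the right and rows downward; lengths in mm; the calibration is good to about 2 mm. A picture is of the moment at which its call begins: read the wrist's pose just before it. camera_info takes no time and is no camera call; for the wrist camera it gives the pose at the moment of the call.
- ctrl.hand_in(): hands the job in, once; it reports no verdict.
The state is a dict: "time_s": time; "joint_positions": joint angles; "joint_velocities": joint speeds; "effort": joint torques, N m; "position": TCP position; "tool_rot": TCP orientation; "wrist_force": force on the tool from outside, world axes, zero at the start; "wrist_torque": the same for the moment, N m; "gripper_width": finger opening in mm.
Only numpy, scipy, OpenCV 4.12 (cv2) and the standard library are available. Lean on these libraries where they do the work, as an engineer would, in place of code of your own. Each camera call takes 0.05 s, during which the arm holds its last target. There are 200 camera calls.

## Working session

There is one attempt and no reset: what is moved stays moved. The work goes in short steps, Python scripts to look and compute and a tool call to move; the robot and the scene stay as the last step left them, time stands still between calls to the robot, and variables do not carry over. Pictures are saved under pics/ and viewed, about 8 in all and at most 12, crops included, and the job is handed in when it is done.

Besides the shell and the picture viewer there is one more tool, called after "Request:" as a command line: name --pt "numbers of a row" for each row, then --argument value for the rest. jog_arm: Moves the arm, as the interface text tells. Its arguments: {"type":"object","properties":{"motion":{"type":"array"}},"required":["motion"]}

```bash
ls; mkdir -p pics; cat > h.py <<'E'
import numpy as np, cv2
from cell import ctrl
def save(n,f):
    ci=ctrl.camera_info(n); im=ctrl.capture(n); cv2.imwrite(f'pics/{f}.png',im[:,:,::-1]); np.save(f'pics/{f}.npy',np.array([ci],dtype=object),allow_pickle=True); return im,ci
def load(f): return cv2.imread(f'pics/{f}.png')[:,:,::-1], np.load(f'pics/{f}.npy',allow_pickle=True)[0]
def K(ci): return np.array(ci['intrinsics'],float), np.array([ci['k1'],0,0,0],float)
def ray(ci,uv):
    k,d=K(ci); p=cv2.undistortPoints(np.array([[uv]],float),k,d)[0,0]
    R=cv2.Rodrigues(np.array(ci['rvec'],float))[0]; t=np.array(ci['tvec'],float).ravel()
    v=R.T@np.array([p[0],p[1],1]); return -R.T@t, v/np.linalg.norm(v)
def onz(ci,uv,z):
    c,v=ray(ci,uv); return c+v*(z-c[2])/v[2]
def two(a,uva,b,uvb):
    c1,v1=ray(a,uva);c2,v2=ray(b,uvb)
    s=np.linalg.lstsq(np.c_[v1,-v2],c2-c1,rcond=None)[0]
    p,q=c1+s[0]*v1,c2+s[1]*v2; return (p+q)/2,np.linalg.norm(p-q)
def proj(ci,P):
    k,d=K(ci); return cv2.projectPoints(np.array(P,float).reshape(-1,3),np.array(ci['rvec'],float),np.array(ci['tvec'],float),k,d)[0][:,0]
E
python3 - <<'E'
from h import *
np.set_printoptions(precision=3,suppress=True)
for n in('scene','side'):
    im,ci=save(n,n+'0'); c,_=ray(ci,(256,192)); print(n,c,ci['k1'],onz(ci,(256,192),0))
im,ci=save('wrist','w0');print(ray(ci,(256,192)))
cv2.imwrite('pics/both0.png',np.vstack([cv2.imread('pics/scene0.png')]))
s=ctrl.sense();print(s)
E
```

```text
pics
scene [-120.39   603.904 1118.574] 0.012252430884032708 [ 541.682 -276.928    0.   ]
side [267.885 631.726 754.832] 0.005276967824111667 [ 575.63  -378.177    0.   ]
(array([ 304.182, -578.065,  373.706]), array([-0.27 , -0.111, -0.957]))
{'time_s': 0.15, 'joint_positions': array([62.977, 21.98 ,  2.511, 91.63 , -1.026, 66.534, -2.859]), 'joint_velocities': array([-0.021, -0.202,  0.129, -0.244,  0.038,  0.002, -0.072]), 'effort': array([  0.002, -43.405,   1.027, -24.998,   0.011,   0.007,   0.   ]), 'position': array([ 237.105, -604.391,  230.178]), 'tool_rot': array([[ 0.365, -0.931, -0.001],
       [-0.931, -0.365,  0.002],
       [-0.002,  0.   , -1.   ]]), 'wrist_force': array([-0.884,  0.755,  0.017]), 'wrist_torque': array([ 0.011, -0.004, -0.031]), 'gripper_width': 85.36297040429643}
```

View pics/scene0.png

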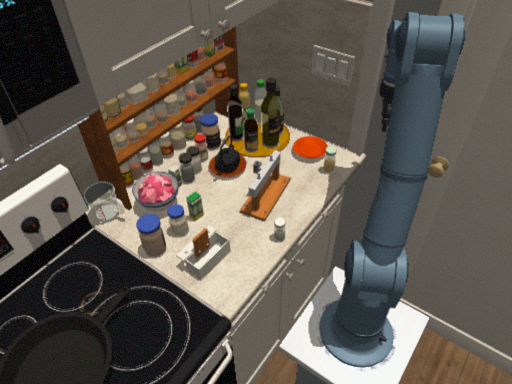

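View pics/side0.png

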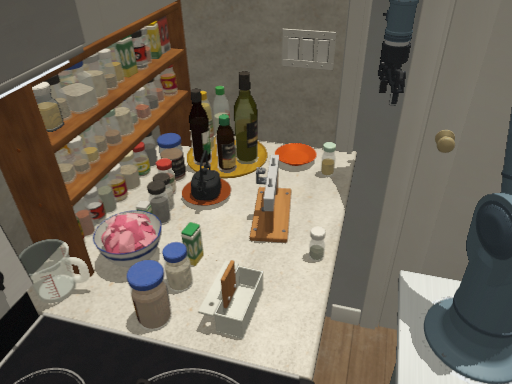

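Basket: scene (205,250), side (235,295). Stand: scene (265,190), side (270,210). I'll enlarge both in one mosaic.

```bash
python3 - <<'E'
from h import *
def crop(f,x,y,w=100,h=75): return cv2.resize(cv2.imread(f'pics/{f}.png')[y:y+h,x:x+w],(400,300),interpolation=cv2.INTER_CUBIC)
cv2.imwrite('pics/mos.png',np.vstack([np.hstack([crop('scene0',160,215),crop('side0',190,257)]),np.hstack([crop('scene0',225,145),crop('side0',230,167)])]))
E
```

```text
(no output)
```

View pics/mos.png

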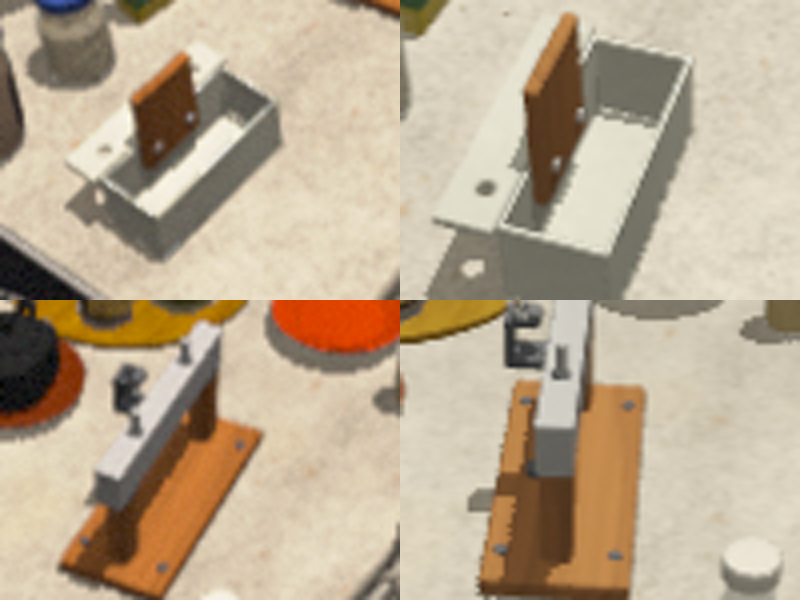

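```bash
cat > m.py <<'E'
from h import *
np.set_printoptions(precision=1,suppress=True)
_,A=load('scene0');_,B=load('side0')
def sb(p): return ((p[0]+.5)/4-.5+160,(p[1]+.5)/4-.5+215)
def db(p): return ((p[0]-400+.5)/4-.5+190,(p[1]+.5)/4-.5+257)
def ss(p): return ((p[0]+.5)/4-.5+225,(p[1]-300+.5)/4-.5+145)
def ds(p): return ((p[0]-400+.5)/4-.5+230,(p[1]-300+.5)/4-.5+167)
E
python3 - <<'E'
from m import *
for n,f,g,p,q in [('tray front near',sb,db,(160,222),(610,254)),('tray front far',sb,db,(279,104),(692,60)),('hole near',sb,db,(105,148),(486,188)),('tab top near',sb,db,(135,96),(528,88)),('tab top far',sb,db,(188,57),(572,15)),
 ('pin near top',ss,ds,(135,416),(562,346)),('pin near base',ss,ds,(136,432),(562,376)),('bar near front top',ss,ds,(122,482),(578,428)),('bar near back top',ss,ds,(96,470),(536,424)),('base front near',ss,ds,(165,597),(628,592)),('base front far',ss,ds,(262,432),(645,388)),('base back near',ss,ds,(62,566),(481,586))]:
    print(n,*two(A,f(p),B,g(q)))
print('far pin top',onz(A,ss((184,345)),164),'base',onz(A,ss((185,360)),140))
print('near pin',onz(A,ss((135,416)),164),onz(A,ss((136,432)),140),onz(B,ds((562,346)),164),onz(B,ds((562,376)),140))
print('screws',[ (onz(A,ss(a),16)) for a in((240,445),(162,567),(86,541))],[onz(B,ds(b),16) for b in((628,405),(615,555),(501,549),(526,400))])
E
```

```text
tray front near [455.5 126.2  56.9] 4.46991928194231
tray front far [451.6 -11.   57.1] 3.279218287579875
hole near [530.3 104.   61. ] 0.9208677508389042
tab top near [512.1  80.5 114.8] 0.02592169448407017
tab top far [506.   27.4 114.8] 3.1598595548229294
pin near top [ 489.7 -222.2  164.3] 3.1793402574959733
pin near base [ 491.8 -226.9  139.6] 0.3527140522439112
bar near front top [ 466.8 -172.   141.4] 2.7487466595590515
bar near back top [ 493.2 -172.2  139.6] 2.252824515764319
base front near [ 437.2 -191.2    0.1] 1.5170626293692069
base front far [ 472.6 -400.6   15.3] 0.8141722080583457
base back near [ 529.1 -164.     7. ] 2.786792609704884
far pin top [ 506.1 -318.   164. ] base [ 509.7 -325.2  140. ]
near pin [ 488.2 -221.1  164. ] [ 491.3 -226.4  140. ] [ 491.3 -224.7  164. ] [ 491.8 -226.5  140. ]
screws [array([ 479., -373.,   16.]), array([ 450.5, -206. ,   16. ]), array([ 523.2, -192.5,   16. ])] [array([ 480.2, -375.6,   16. ]), array([ 450.6, -208. ,   16. ]), array([ 525. , -194.5,   16. ]), array([ 554.9, -362.5,   16. ])]
```

Basket yaw is about −3° with the grip near (508,55). Stand yaw is about 10°, with the pins near (491,−226) and (509,−325). I'll go over the stand on the way for a closer wrist look.

Request:
jog_arm --pt "-2.5 -3.5 -1 0 5" --pt "-6 -8 -2 0 5" --pt "-10 -13.5 -3 0 5" --pt "-14 -19 -3 0 5" --pt "-18 -24.5 -3 0 5" --pt "-20.5 -28 -3 0 5" --pt "-21.3 -29 -3 0 5" --pt "-21.3 -29 -3 0 5"

```text
time_s: 1.15
position: [429.5, -299.5, 260.4]
tool_rot: [[0.368, -0.93, -0.002], [-0.93, -0.368, 0.002], [-0.002, 0.001, -1.0]]
wrist_force: [-0.2, -0.5, 0.4]
gripper_width: 49.6
```

```bash
python3 - <<'E'
from h import *
s=ctrl.sense();print(s['position'],s['joint_velocities'])
im,ci=save('wrist','w1'); print(s['time_s'],proj(ci,[[491,-226,164],[509,-325,164]]))
E
```

```text
[ 429.47872983 -299.50943597  260.36272572] [ 1.96093969  0.37233977  3.39499705 -0.29943872  0.90494977  0.04123075
  0.40017118]
1.15 [[195.62512678  86.80849485]
 [321.25465342 112.80626262]]
```

View pics/w1.png

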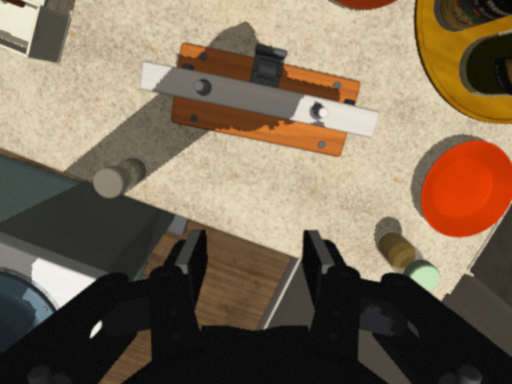

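Wrist view: pins around (203,87) and (319,110), bar ends around (143,75) and (377,123). I'll enlarge it.

```bash
python3 - <<'E'
from h import *
im=cv2.imread('pics/w1.png')
a=cv2.resize(im[50:150,130:230],(400,400),interpolation=cv2.INTER_CUBIC);b=cv2.resize(im[50:150,290:390],(400,400),interpolation=cv2.INTER_CUBIC)
cv2.imwrite('pics/w1c.png',np.hstack([a,b]))
E
```

```text
(no output)
```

View pics/w1c.png

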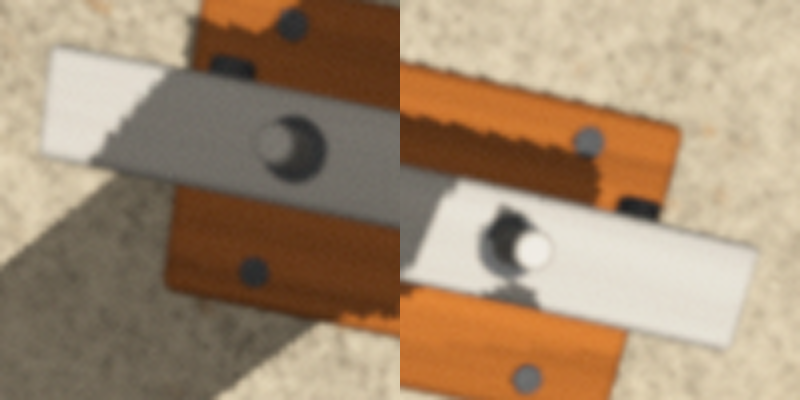

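```bash
python3 - <<'E'
from m import *
_,C=load('w1')
L=lambda x,y:((x+.5)/4-.5+130,(y+.5)/4-.5+50)
R=lambda x,y:((x-400+.5)/4-.5+290,(y+.5)/4-.5+50)
p=onz(C,L(278,143),164);q=onz(C,R(533,250),164)
print(p,q,(p+q)/2,np.linalg.norm(p-q),np.degrees(np.arctan2((q-p)[0],-(q-p)[1])))
c=[onz(C,f(*a),140) for f,a in((L,(52,46)),(L,(41,154)),(R,(756,249)),(R,(729,349)))]
print(*c,sum(c)/4,np.linalg.norm(c[0]-c[2]))
u,v=c[0]+c[1],c[2]+c[3];d=(v-u)/2;print(np.degrees(np.arctan2(d[0],-d[1])))
# height by two views
print(two(A,ss((135,416)),C,L(278,143)),two(A,ss((184,345)),C,R(533,250)),two(B,ds((562,346)),C,L(278,143)))
s=[onz(C,f(*a),16) for f,a in((L,(253,272)),(L,(293,25)),(R,(588,142)),(R,(527,379)))];print(*s,sum(s)/4)
E
```

```text
[ 493.  -228.2  164. ] [ 510. -326.  164.] [ 501.5 -277.1  164. ] 99.2400188119907 9.847816517540592
[ 494.2 -172.2  140. ] [ 472.2 -176.3  140. ] [ 530.3 -377.   140. ] [ 508.5 -381.5  140. ] [ 501.3 -276.8  140. ] 207.93836193075444
10.006113746115016
(array([ 492.8, -227. ,  157.1]), np.float64(0.3197677222286826)) (array([ 511.2, -327.3,  155.1]), np.float64(1.932857231071351)) (array([ 492.6, -227.9,  161.8]), np.float64(0.79239002367197))
[ 450.2 -206.    16. ] [ 525.4 -193.4   16. ] [ 555.  -360.8   16. ] [ 479.8 -374.3   16. ] [ 502.6 -283.6   16. ]
```

Request:
jog_arm --pt "-2.5 -2 0 -7 5" --pt "-6 -4.5 0 -16 5" --pt "-10.5 -7.5 0 -25 5" --pt "-15 -11 0 -35 5" --pt "-19.5 -14.5 0 -45 5" --pt "-23 -17 0 -55 5" --pt "-25 -18.3 1 -62 5" --pt "-25 -18.3 2 -65.5 5"

```text
time_s: 2.2
position: [508.3, -2.0, 240.4]
tool_rot: [[0.999, -0.052, -0.001], [-0.052, -0.999, 0.001], [-0.001, -0.001, -1.0]]
wrist_force: [-0.5, 0.5, 0.5]
gripper_width: 49.8
```

Request:
jog_arm --pt "0 0 0 0 5"

```text
time_s: 2.33
position: [507.7, -4.8, 239.3]
tool_rot: [[0.998, -0.057, -0.004], [-0.057, -0.998, 0.001], [-0.004, -0.001, -1.0]]
wrist_force: [0.3, -0.7, 0.2]
gripper_width: 49.9
```

```bash
python3 - <<'E'
from h import *
im,ci=save('wrist','w2'); s=ctrl.sense();print(s['position'],s['tool_rot'],s['joint_positions'])
E
```

```text
[508.19460766  -4.81538194 239.87482843] [[ 9.98334700e-01 -5.76329501e-02 -2.50395289e-03]
 [-5.76309124e-02 -9.98337571e-01  8.78538706e-04]
 [-2.55042303e-03 -7.32770586e-04 -9.99996479e-01]] [ 22.88241942   8.13602702 -28.95419335 108.94007612   4.29501535
  64.13088533 -11.01702122]
```

View pics/w2.png

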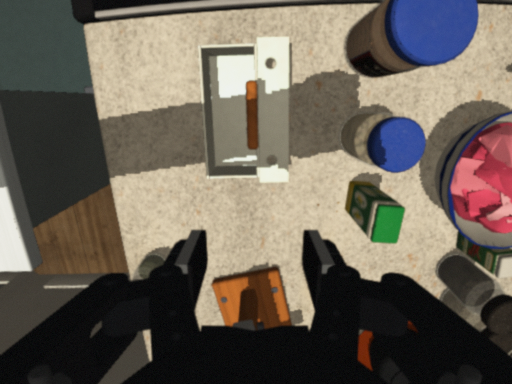

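Lip holes show at about (270,63) and (271,160), the tab between (252,82) and (253,149).

```bash
python3 - <<'E'
from m import *
im,D=load('w2'); g=cv2.cvtColor(im,cv2.COLOR_RGB2GRAY)
H=[]
for u,v in((270,63),(271,160)):
    w=g[v-9:v+10,u-9:u+10].astype(float); 
    m=w<(np.median(w)*.8)
    n,l,st,ce=cv2.connectedComponentsWithStats(m.astype(np.uint8)); 
    i=1+np.argmin(np.linalg.norm(ce[1:]-9,axis=1)); c=ce[i]+[u-9,v-9]; print(c,st[i]); H.append(onz(D,c,62))
print(H,np.linalg.norm(H[0]-H[1]))
d=H[0]-H[1];yaw=np.degrees(np.arctan2(-d[0],d[1]));print('yaw',yaw)
hsv=cv2.cvtColor(im,cv2.COLOR_RGB2HSV); m=((hsv[...,0]<15)&(hsv[...,1]>150)).astype(np.uint8); m[:70]=0;m[165:]=0;m[:,:240]=0;m[:,265:]=0
r=cv2.minAreaRect(cv2.findContours(m,0,2)[0][0]); bb=cv2.boundingRect(m);print(r,bb)
x,y,w,h=bb; print([onz(D,p,118) for p in((x,y),(x+w,y),(x,y+h),(x+w,y+h))])
mid=(H[0]+H[1])/2; c,s=np.cos(np.radians(yaw)),np.sin(np.radians(yaw)); print('grip',mid+np.array([c,s,0])*-19.5)
print('hole 2view',two(A,sb((105,148)),D,(270,63)),two(B,db((486,188)),D,(270,63)))
print('tab top 2view',two(A,sb((135,96)),D,(247,82)),two(B,db((528,88)),D,(247,82)))
cv2.imwrite('pics/w2c.png',cv2.resize(im[30:190,190:310,::-1],None,fx=4,fy=3.7,interpolation=cv2.INTER_CUBIC)[:600])
E
```

```text
[269.8  62.7] [ 4  3 11 12 98]
[271.1 160. ] [ 5  5 10  9 67]
[array([529.5, 105.9,  62. ]), array([526.6,   5.1,  62. ])] 100.76293049775644
yaw -1.6584627067226645
((251.4072265625, 114.52699279785156), (67.05815887451172, 10.218871116638184), 89.02897644042969) (246, 81, 12, 68)
[array([505.6,  85.4, 118. ]), array([515.8,  84.9, 118. ]), array([501.9,  27.2, 118. ]), array([512.7,  26.6, 118. ])]
grip [508.5  56.1  62. ]
hole 2view (array([529.4, 105.1,  63.7]), np.float64(0.6160563713249552)) (array([529.6, 105.5,  62.3]), np.float64(0.217223224613132))
tab top 2view (array([506.7,  84.5, 122.9]), np.float64(0.6124185451917004)) (array([508.1,  85.1, 121. ]), np.float64(3.5366004110430826))
```

Request:
jog_arm --pt "-0.2 -3 1 -1 5" --pt "-0.3 -6.1 4 -1.5 5" --pt "-0.3 -6.1 8 -1.5 5" --pt "-0.3 -6.1 12 -1.5 5" --pt "-0.3 -6.1 14.5 -1.5 5" --pt "-0.3 -6.1 15.4 -1.5 5" --pt "-0.3 -6.1 15.4 -1.5 5"

```text
time_s: 3.25
position: [508.8, 55.3, 86.1]
tool_rot: [[0.999, -0.034, -0.003], [-0.034, -0.999, 0.001], [-0.003, -0.001, -1.0]]
wrist_force: [0.8, -0.1, 0.0]
gripper_width: 49.7
```

Request:
jog_arm --pt "0 0 0 0 0.5" --pt "0 0 0 0 0.5" --pt "0 0 0 0 0.5" --pt "0 0 0 0 0.5" --pt "0 0 0 0 0.5" --pt "0 0 0 0 0.5"

```text
time_s: 4.0
position: [509.7, 55.2, 87.4]
tool_rot: [[0.999, -0.034, -0.001], [-0.034, -0.999, 0.0], [-0.001, -0.0, -1.0]]
wrist_force: [-1.1, -0.8, 4.7]
gripper_width: 8.9
```

Request:
jog_arm --pt "0 0 -0.5 0 0.5" --pt "0 0 -2 0 0.5" --pt "0 0 -5 0 0.5" --pt "0 0 -9 0 0.5" --pt "0 0 -12.5 0 0.5" --pt "0 0 -14.5 0 0.5" --pt "0 0 -15 0 0.5" --pt "0 0 -15 0 0.5"

```text
time_s: 5.0
position: [509.4, 55.2, 237.1]
tool_rot: [[0.999, -0.034, -0.001], [-0.034, -0.999, -0.0], [-0.001, 0.0, -1.0]]
wrist_force: [-0.3, -0.1, -3.3]
gripper_width: 9.1
```

```bash
python3 - <<'E'
from m import *
im,D=save('wrist','w3'); s=ctrl.sense();print(s['position'],s['wrist_force'],s['wrist_torque'],s['gripper_width'])
p=s['position'];R=np.array(s['tool_rot'])
b=R@np.diag([1,-1,-1])  # basket axes
for l in((43.5,50,62),(43.5,-50,62)): print(proj(D,p+b@(np.array(l)-[24,0,85])))
E
```

```text
[508.9  55.1 236.4] [-0.1 -0.6 -2.7] [-0.  -0.1 -0. ] 9.437298758337926
[[287.3 143.1]]
[[282.2 293.8]]
```

View pics/w3.png

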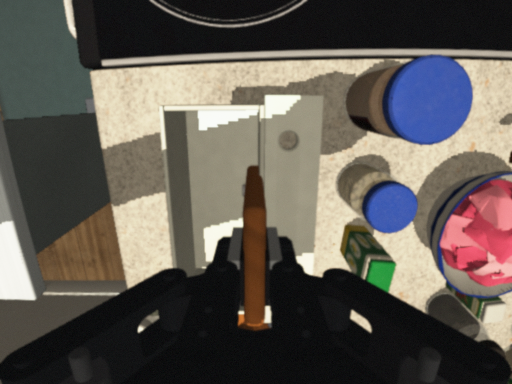

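Near hole at about (289,140), lip right edge from (322,96) to (314,272). Working out hole position and yaw in the tool frame.

```bash
python3 - <<'E'
from m import *
im,D=load('w3'); g=cv2.cvtColor(im,cv2.COLOR_RGB2GRAY).astype(float)
R=np.array([[.9994,-.034,-.001],[-.034,-.9994,0],[-.001,0,-1]]);p=np.array([508.9,55.1,236.6])
w=cv2.GaussianBlur(g,(3,3),0)[127:154,276:303]; m=(w<np.median(w)-12).astype(np.uint8)
n,l,st,ce=cv2.connectedComponentsWithStats(m); print(st[1:],ce[1:]+[276,127])
i=1+np.argmax(st[1:,4]); 
for h in(-23,-25.4):
    P=onz(D,ce[i]+[276,127],p[2]+h); print(h,P,(P-p)@np.diag([1,1,1]) , R.T@(P-p))
# lip right edge
E=[]
for v in list(range(175,265,6)):
    r=cv2.GaussianBlur(g,(3,3),0)[v,306:332]; d=np.diff(r); k=np.argmax(np.abs(d)); E.append((306+k+.5,v))
E=np.array(E);print(E.astype(int).tolist())
Q=np.array([onz(D,e,p[2]-25.4) for e in E]); f=np.polyfit(Q[:,1],Q[:,0],1); f=np.polyfit(*Q[np.abs(Q[:,0]-np.polyval(f,Q[:,1]))<1][:,[1,0]].T,1)
print('edge yaw',np.degrees(np.arctan(-f[0])),'x of edge at y=105',np.polyval(f,105)-p[0], 'tool yaw -1.95')
E
```

```text
[[  4   4  19  20 301]] [[288.7 140.4]]
-23 [530.8 105.9 213.6] [ 21.9  50.8 -23. ] [ 20.1 -51.5  23. ]
-25.4 [531.  105.6 211.2] [ 22.1  50.5 -25.4] [ 20.4 -51.2  25.4]
[[318, 175], [317, 181], [317, 187], [317, 193], [316, 199], [316, 205], [315, 211], [315, 217], [315, 223], [314, 229], [314, 235], [314, 241], [314, 247], [317, 253], [313, 259]]
edge yaw -1.3811459354356823 x of edge at y=105 39.959857340765325 tool yaw -1.95
```

Request:
jog_arm --pt "-1 1.5 -0.5 0 0.5" --pt "-2.5 5 -1.2 -1 0.5" --pt "-3.4 9.5 -1.5 -3 0.5" --pt "-3.4 14.5 -1.5 -5 0.5" --pt "-3.4 19.5 -1.5 -7 0.5" --pt "-3.2 24.5 -1.5 -9 0.5" --pt "-3 29 -1.5 -10.5 0.5" --pt "-2.7 32.5 -1.5 -11.4 0.5"

```text
time_s: 6.05
position: [469.3, -270.8, 249.6]
tool_rot: [[0.987, 0.163, -0.006], [0.163, -0.987, 0.001], [-0.006, -0.002, -1.0]]
wrist_force: [-0.3, 0.3, -3.1]
gripper_width: 9.0
```

Request:
jog_arm --pt "0 0.5 0 0 0.5" --pt "0 0.5 0 0 0.5" --pt "0 0.5 0 0 0.5"

```text
time_s: 6.42
position: [470.3, -273.5, 248.9]
tool_rot: [[0.986, 0.165, -0.007], [0.165, -0.986, 0.003], [-0.006, -0.004, -1.0]]
wrist_force: [0.3, 0.3, -2.7]
gripper_width: 8.8
```

Request:
jog_arm --pt "0.4 0.5 0 0 0.5" --pt "0.9 1 1 0 0.5" --pt "0.9 1 2.5 0 0.5" --pt "0.9 1 3.5 0 0.5" --pt "0.9 1 3.9 0 0.5" --pt "0.9 1 3.9 0 0.5" --pt "0.9 1 3.9 0 0.5"

```text
time_s: 7.3
position: [480.9, -281.9, 210.3]
tool_rot: [[0.986, 0.165, -0.006], [0.165, -0.986, 0.002], [-0.005, -0.003, -1.0]]
wrist_force: [-0.4, 0.4, -2.3]
gripper_width: 9.3
```

```bash
python3 - <<'E'
from m import *
im,D=save('wrist','w4'); s=ctrl.sense();print(s['position'],s['tool_rot'],s['wrist_force'])
P=s['position'];print(proj(D,[[492.75,-227.75,164],[492.75,-227.75,140]]))
big=lambda i,f:cv2.resize(i[:,:,::-1],None,fx=f,fy=f,interpolation=cv2.INTER_CUBIC)
im2,E=save('scene','s4');im3,F=save('side','d4')
u=proj(E,[[501,-277,160]])[0].astype(int);v=proj(F,[[501,-277,160]])[0].astype(int)
c=lambda i,u:big(i[max(u[1]-37,0):u[1]+38,u[0]-50:u[0]+50],4)
cv2.imwrite('pics/w4c.png',np.vstack([np.hstack([big(im[100:175,240:340],4),big(im[50:350,60:460],1)]),np.hstack([c(im2,u),c(im3,v)])]))
print(u,v)
E
```

```text
[ 481.  -282.   210.4] [[ 1.   0.2 -0. ]
 [ 0.2 -1.   0. ]
 [-0.  -0.  -1. ]] [-0.1  0.1 -1.7]
[[286.5 136.1]
 [283.1 132.5]]
[264 163] [271 168]
```

View pics/w4c.png

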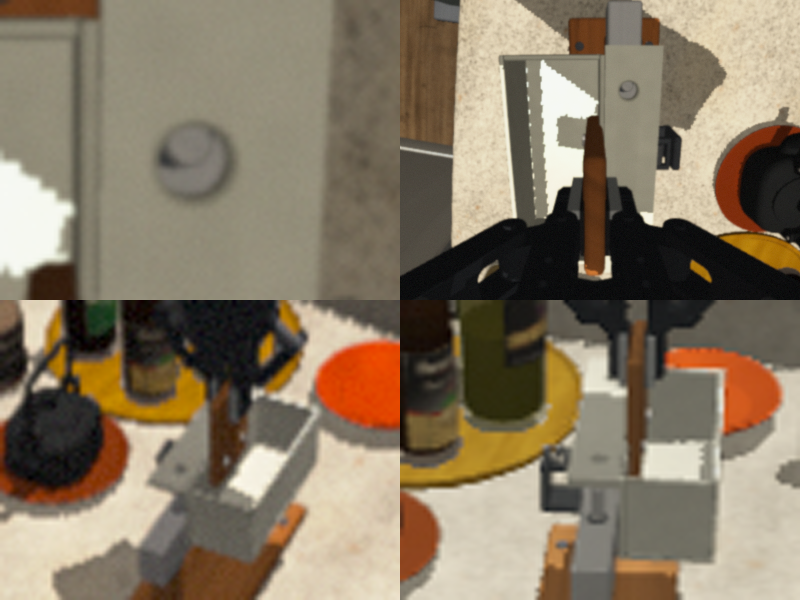

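The pin tip shows inside the near hole: hole rim around (288.1,139.6), pin up-right of its centre. I'll enlarge it with more contrast.

```bash
python3 - <<'E'
from h import *
im,_=load('w4'); c=cv2.cvtColor(im[124:156,272:304],cv2.COLOR_RGB2GRAY).astype(float); print(c.min(),c.max())
c=np.clip((c-60)/(170-60)*255,0,255).astype(np.uint8)
cv2.imwrite('pics/w4d.png',cv2.resize(c,(576,576),interpolation=cv2.INTER_CUBIC))
E
```

```text
58.0 146.0
```

View pics/w4d.png

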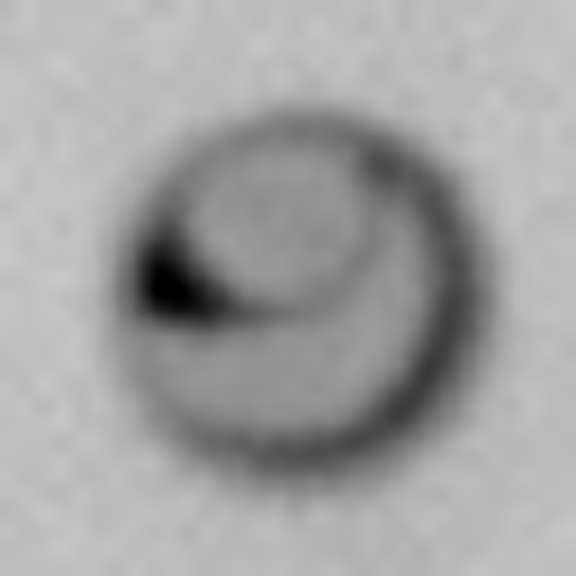

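```bash
python3 - <<'E'
from m import *
_,D=load('w4'); s=ctrl.sense(); R=np.array(s['tool_rot'])
pin=onz(D,(286.97,135.86),164); hole=onz(D,(288.47,139.8),s['position'][2]-25.4)
print(pin,hole,'move tool',R.T@(pin-hole), R.T@(hole-s['position']))
E
```

```text
[ 493.  -227.6  164. ] [ 491.8 -227.8  185. ] move tool [ 1.4  0.  21. ] [ 19.8 -51.5  25.5]
```

Request:
jog_arm --pt "0.14 0 0.5 0 0.5" --pt "0.14 0 1 0 0.5" --pt "0.14 0 1.2 0 0.5" --pt "0.14 0 1.3 0 0.5" --pt "0.14 0 1.4 0 0.5" --pt "0.14 0 1.5 0 0.5"

```text
time_s: 8.2
position: [482.3, -281.7, 195.4]
tool_rot: [[0.986, 0.165, -0.006], [0.165, -0.986, 0.002], [-0.005, -0.003, -1.0]]
wrist_force: [-0.0, -0.8, -3.5]
gripper_width: 8.8
```

Request:
jog_arm --pt "0 0 0.1 0 0.5" --pt "0 0 0.2 0 0.5" --pt "0 0 0.3 0 0.5" --pt "0 0 0.3 0 0.5"

```text
time_s: 8.7
position: [482.2, -281.7, 192.3]
tool_rot: [[0.986, 0.165, -0.006], [0.165, -0.986, 0.002], [-0.005, -0.003, -1.0]]
wrist_force: [-0.3, 1.1, -1.8]
gripper_width: 8.9
```

Request:
jog_arm --pt "0 0 0.1 0 0.5" --pt "0 0 0.2 0 0.5" --pt "0 0 0.3 0 0.5" --pt "0 0 0.4 0 0.5" --pt "0 0 0.4 0 0.5"

```text
time_s: 9.32
position: [482.1, -281.6, 188.2]
tool_rot: [[0.986, 0.165, -0.006], [0.165, -0.986, 0.002], [-0.006, -0.003, -1.0]]
wrist_force: [-0.4, -0.3, -2.0]
gripper_width: 9.2
```

```bash
python3 - <<'E'
from m import *
im,D=save('wrist','w5'); s=ctrl.sense();print(s['position'],s['wrist_force'],s['wrist_torque'])
im3,F=save('side','d5');im2,E=save('scene','s5')
big=lambda i,f:cv2.resize(i[:,:,::-1],None,fx=f,fy=f,interpolation=cv2.INTER_CUBIC)
c=lambda i,x,y:big(i[y:y+75,x:x+100],4)
cv2.imwrite('pics/w5c.png',np.vstack([np.hstack([c(im,240,100),c(im,270,150)]),np.hstack([c(im2,214,130),c(im3,230,145)])]))
E
```

```text
[ 482.1 -281.7  188.2] [-0.4 -0.2 -2.7] [ 0. -0.  0.]
```

View pics/w5c.png

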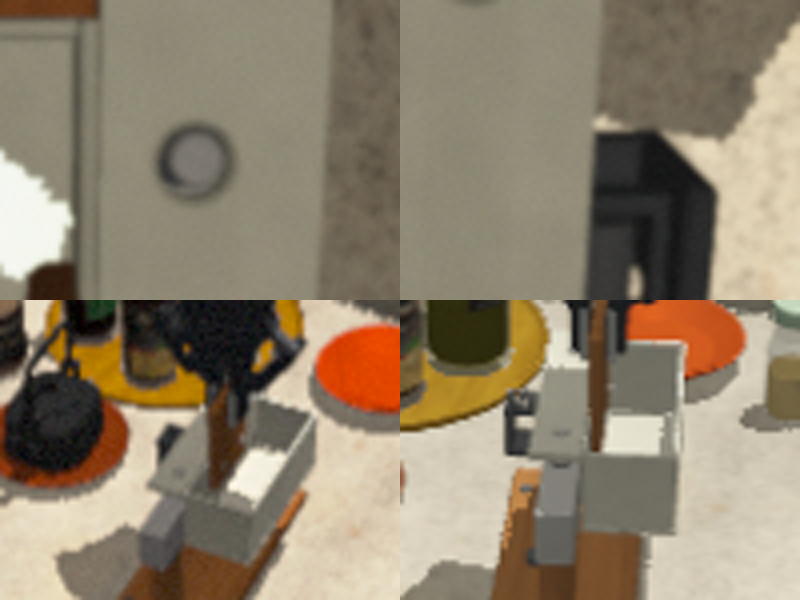

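The pin sits centred in the near hole with no side force. Pressing down in stages.

Request:
jog_arm --pt "0 0 0.1 0 0.5" --pt "0 0 0.2 0 0.5" --pt "0 0 0.3 0 0.5" --pt "0 0 0.4 0 0.5"

```text
time_s: 9.98
position: [481.7, -281.9, 184.7]
tool_rot: [[0.986, 0.165, -0.007], [0.165, -0.986, 0.002], [-0.006, -0.003, -1.0]]
wrist_force: [-2.7, 0.0, 2.0]
gripper_width: 8.9
```

Request:
jog_arm --pt "0 0 0.1 0 0.5" --pt "0 0 0.2 0 0.5" --pt "0 0 0.3 0 0.5" --pt "0 0 0.4 0 0.5"

```text
time_s: 10.48
position: [481.7, -281.9, 180.5]
tool_rot: [[0.986, 0.166, -0.007], [0.166, -0.986, 0.002], [-0.007, -0.003, -1.0]]
wrist_force: [-2.7, 0.5, -0.2]
gripper_width: 9.2
```

Request:
jog_arm --pt "0 0 0.1 0 0.5" --pt "0 0 0.2 0 0.5" --pt "0 0 0.3 0 0.5" --pt "0 0 0.4 0 0.5"

```text
time_s: 10.98
position: [481.6, -281.9, 176.3]
tool_rot: [[0.986, 0.166, -0.007], [0.166, -0.986, 0.002], [-0.007, -0.003, -1.0]]
wrist_force: [-2.4, -0.1, -0.7]
gripper_width: 9.3
```

Request:
jog_arm --pt "0 0 0.1 0 0.5" --pt "0 0 0.2 0 0.5" --pt "0 0 0.3 0 0.5" --pt "0 0 0.35 0 0.5"

```text
time_s: 11.48
position: [481.9, -281.7, 172.7]
tool_rot: [[0.986, 0.165, -0.006], [0.165, -0.986, 0.002], [-0.006, -0.003, -1.0]]
wrist_force: [0.2, 0.3, -3.2]
gripper_width: 9.1
```

Request:
jog_arm --pt "0 0 0.1 0 0.5" --pt "0 0 0.2 0 0.5" --pt "0 0 0.2 0 0.5"

```text
time_s: 11.85
position: [482.3, -281.5, 171.6]
tool_rot: [[0.986, 0.165, -0.006], [0.165, -0.986, 0.002], [-0.005, -0.003, -1.0]]
wrist_force: [-3.1, 0.9, 3.0]
gripper_width: 9.1
```

Request:
jog_arm --pt "0 0 0.1 0 0.5" --pt "0 0 0.15 0 0.5" --pt "0 0 0.15 0 0.5"

```text
time_s: 12.22
position: [482.3, -281.5, 171.6]
tool_rot: [[0.986, 0.165, -0.006], [0.165, -0.986, 0.002], [-0.005, -0.003, -1.0]]
wrist_force: [-4.5, 2.7, 8.2]
gripper_width: 8.9
```

Seated: the height stopped at 171.6 (expected 171.4) with about 11 N. Releasing.

Request:
jog_arm --pt "0 0 0 0 0.9" --pt "0 0 0 0 2.5" --pt "0 0 0 0 4" --pt "0 0 0 0 4"

```text
time_s: 12.72
position: [482.5, -281.6, 171.4]
tool_rot: [[0.986, 0.165, -0.006], [0.165, -0.986, 0.002], [-0.005, -0.003, -1.0]]
wrist_force: [-0.1, 0.4, 0.1]
gripper_width: 40.1
```

Request:
jog_arm --pt "0 0 -0.5 0 4" --pt "0 0 -2 0 4" --pt "0 0 -4.5 0 4" --pt "0 0 -8 0 4" --pt "0 0 -11 0 4" --pt "0 0 -12 0 4" --pt "0 0 -12 0 4" --pt "0 0 -12 0 4"

```text
time_s: 13.72
position: [482.3, -281.5, 289.9]
tool_rot: [[0.986, 0.165, -0.008], [0.165, -0.986, 0.003], [-0.007, -0.004, -1.0]]
wrist_force: [0.4, -0.0, -0.1]
gripper_width: 39.9
```

```bash
python3 - <<'E'
from m import *
s=ctrl.sense();print(s['position'],s['wrist_force'],s['gripper_width'])
im,D=save('wrist','w6'); im3,F=save('side','d6');im2,E=save('scene','s6')
big=lambda i,f:cv2.resize(i[:,:,::-1],None,fx=f,fy=f,interpolation=cv2.INTER_CUBIC)
c=lambda i,x,y:big(i[y:y+75,x:x+100],4)
cv2.imwrite('pics/w6c.png',np.vstack([np.hstack([big(im[40:340,60:460],1),c(im,190,100)]),np.hstack([c(im2,214,140),c(im3,230,150)])]))
for l in((0,50,146),(0,-50,146)):
    a=np.radians(10);print(proj(D,[501.4+l[0]*np.cos(a)-l[1]*np.sin(a),-277+l[0]*np.sin(a)+l[1]*np.cos(a),l[2]]))
E
```

```text
[ 482.3 -281.5  289.9] [ 0.4 -0.  -0.1] 39.8639411150938
[[275.  125.6]]
[[274.  222.6]]
```

View pics/w6c.png

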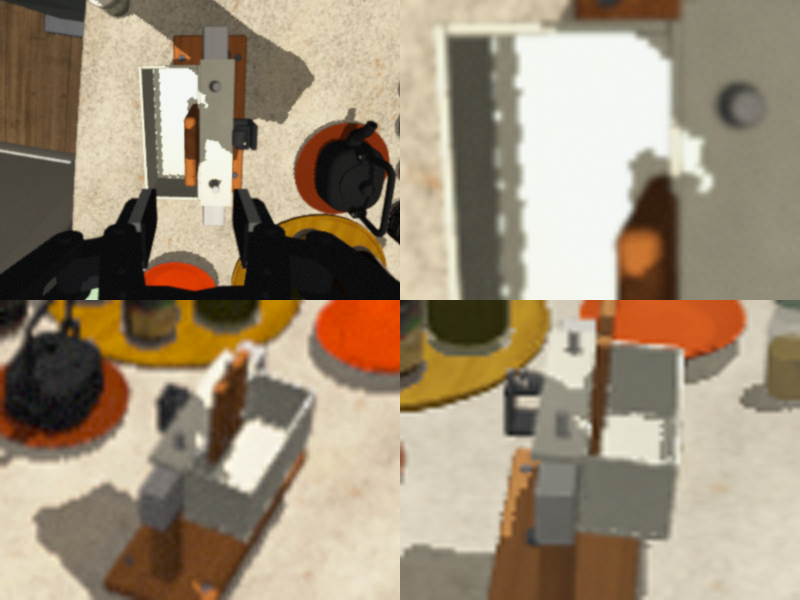

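Both pins stand through the lip, the lip lies on the bar under the catch, and the gripper is clear. Handing in.

```bash
python3 -c "
from cell import ctrl
print(ctrl.hand_in())"
```

```text
the job is handed in; nothing more can be done
None
```

The basket is hung on the stand, released, and handed in at about 14 s of the 51 s allowed.

- **Finding the bar:** the wrist and outside cameras put the bar's middle at about (501, −277) mm, turned 10°. That is roughly 7–9 mm off the middle of the stand, towards its +y side.
- **Hanging:** before lowering, I saw the near pin through its hole and corrected by 1.4 mm. I then pressed down in small steps past the catch. The descent stopped at tool height 171.6 mm (171.4 expected), and the highest reading at the end of a step was about 11 N on the stand.
- **Last checks:** after letting go, the wrist force read about 0. The pictures show both pins standing up through the lip, with the lip apparently lying flat on the bar and pushed in under the catch.
- **Doubtful points:**
    - Triangulating the pin tips gave 155–162 mm in height instead of 164 mm, so I used the stated height. The plan positions agreed to about 1–2 mm.
    - The far hole was hidden while lowering and was only confirmed after letting go.
    - I did not re-measure the jars and the tin at the end. Nothing touched them in the forces I saw.

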